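# Offer up the spouted lid over the wet-glazed pitcher

## Task

First slide the carriage with the pitcher on it fully along to the orange stop in front of the light panel (it has a red knob to move it by). Then take the blue lid by its wooden grip, carry it over the things standing in between and hold it level about a centimetre above the pitcher's rim, centred, with its tongue over the spout, so the gap can be judged against the light. The glaze is wet: neither lid nor gripper may ever touch the pitcher; leave the other things on the bench alone, and finish still holding the lid there.

Things in the scene. Friction and masses are not known exactly. Their poses are not given: they have to be found in the camera images.
- carriage (a joint): Position of the grey carriage along its slide, m: grows along +y of slide_base, from 0 to 0.150, where it stands against the orange stop. About 2.5 N of friction, no spring: it stays where it is left.
- slide_base: Fixed aluminium slide, 200 mm (x) by 365 mm (y). Origin: at bench height below the pitcher axis's path; the carriage slides along its +y. Carriage deck 190 x 100 mm, top 36 mm above the bench. Across the +y end, 200 mm from the origin, stands the light panel, 170 mm wide, top 195 mm above the bench. The orange stop, 20 mm thick, top 44 mm above the bench, is at 131 mm.
- carriage_knob (a point): Top centre of the upright red round knob of the carriage, 22 mm in diameter, standing 55 mm above the deck (top 91 mm above the bench); 115 mm from the pitcher's axis on the robot's side (-x of slide_base). It is part of the carriage.
- pitcher: Blue ceramic pitcher, wet glaze, 130 mm high, up to 98 mm in diameter, on a steel turntable disc on the carriage. Origin: centre of its foot, 50 mm above the bench; z up; +x points to the spout, -x to its handle, which reaches 89 mm from the axis. The spout points to -y of slide_base, up to 0.5 rad either way. The turntable is stiff and stays as it is.
- pitcher_mouth (a point): Centre of the pitcher's mouth at rim height, 130 mm above its foot and 180 mm above the bench. Rim radius 45 mm. Axes as the pitcher's.
- pitcher_spout (a point): Tip of the spout, at rim height, 65 mm from the mouth's centre along the pitcher's +x.
- lid: Blue ceramic lid lying on the bench: disc of 94 mm diameter, 9 mm thick, flat below, with a flat tongue 26 mm wide that reaches 67 mm from the centre along its +x. In its middle an upright light wooden bar to grip: 44 mm long (along x), 14 mm wide (along y), from 9 to 41 mm above the underside. About 0.2 to 0.3 kg. Origin: centre of the underside, z up.
- lid_tip (a point): End of the lid's tongue, at the underside, 67 mm from the lid's centre along the lid's +x.
- crock: Terracotta crock, 84 mm in diameter, 110 mm high, with wooden tools fixed in it that stand up to 182 mm above the bench. Loose. Origin: centre of its foot. Leave alone.
- bottle: White bottle with blue cap, 64 mm in diameter, 165 mm high. Loose. Origin: centre of its foot. Leave alone.
- caddy: Small green plastic caddy, 85 x 85 x 90 mm, with a white hinged lid with a black knob, 140 mm high in all at most. Fixed. Origin: centre of its foot. Leave alone.
- rib: Wooden rib, oval, 86 x 56 mm, 7 mm thick, lying flat. Origin: centre of its underside. Leave alone.
- scraper: Stainless steel scraper, 100 x 61 mm, 4 mm blade with a 9 mm thick dark back, lying flat. Origin: centre of its underside. Leave alone.
Mind the look-alikes: they are no part of the job. Of the things that look like the lid, take the one that is farthest from the robot's base at the start.

How it is judged:
By the outcome, as a careful person would: the job done as asked, in the order asked, and still so for the second after the job is handed in, while the arm keeps its last pose, push and grip.
It also fails if it takes over 64 s, if anything falls off the work surface, if the arm or the gripper's body presses on something with over 40 N, if the wrist force passes 120 N, or if a joint passes its speed limit or range.

## Robot

A 6-joint arm with a two-finger parallel gripper is mounted at the origin on the work surface. World frame = base frame: x ahead of the robot, y to its left, z up, the work surface at z = 0. Lengths are in m, angles in rad, forces in N, time in s.
With the tool pointing down it reaches from about 0.425 to 0.95 m from the base axis. Payload 3.5 kg.
Tool frame: the origin (TCP) lies midway between the tips of the shut fingers; the grasp point (between the pads) lies 19 mm behind it; z points along the fingers, y is the line along which they close (so a half turn about z gives the same grasp; the last joint's range is limited). The gripper opens to 85 mm and grips with 20 to 120 N. Pads are 22 mm wide; open, the fingers measure 114 mm over their backs; the gripper's body (76 mm by 85 mm) begins 54 mm behind the grasp point. The pads swing forward as they close: fully open they stand 13 mm farther back than shut.
Start: joints at [-0.15, 0.286, 1.577, -0, 1.279, -0.15], TCP at [0.675, 0, 0.231] pointing down, gripper open.
Joint ranges: [-2.77, 2.77], [-0.9, 2.22], [0.21, 2.48], [-1.53, 4.67], [0.24, 2.81], [-2.84, 2.84]. Speed limits (rad/s): [2.79, 2.79, 3.14, 3.14, 3.14, 3.14].

## Interface

Orientations are given as a unit quaternion [x, y, z, w].
In Python, from plant import get_state, read_camera, ctrl gives the robot as it stands.
- The arm moves only by the shell command python3 -m crank 'ROWS' [FORCE]. ROWS is JSON, a list of rows, each a list of 3 entries, a list of its own where there are three numbers: the shift along the tool's x, y, z in mm, then the turn about the tool's z in degrees, then the closure in counts, from 0 (fully open) to 255 (shut). In form: [[[tx, ty, tz], yaw, claw], ...]. A call has 1 to 10 rows; each row is the pose to reach, as a shift and turn from the pose commanded when the call began, along the tool's axes at that moment; what a row does not reach only later rows make up. A row lasts 1/10 s, in which the tool goes at most 50 mm and 8.59 degrees, less where a joint would pass 70% of its speed; a pose out of reach is approached as far as the arm can. A call with a gripper value outside its range is refused whole. The fingers move at their own pace and stop on an object; FORCE is the grip in N (left out, the last holds). Time passes only in rows, so rows that repeat a pose let the fingers close. It gives the time, the measured TCP pose, the force, the opening and the grip force at its end, in the units of the state.
- get_state(): the state, without advancing time (a new reading comes with each control period).
- read_camera(name): name is "scene" or "side" or "wrist"; returns a dict with "frame" (420x560x3 uint8, blue, green, red), "range_z" (420x560 float32, m along the optical axis (not along the pixel's ray), 0 where there is no reading), "vfov" (degrees; the focal length in pixels is half the picture's height over the tangent of half this angle, whatever the lens; pixels are square), "cx", "cy" (the principal point, pixels), "origin" and "orientation" of the camera in the world. Camera axes: x right, y down, z forward; pixel columns grow to the right and rows downward; lengths in m; the calibration is good to about 2 mm. A picture is of the moment at which its call begins.
- ctrl.sign_off(): hands the job in; it is judged then, once.
The state is a dict: "time": time; "qpos": joint angles; "dq": joint speeds; "joint_efforts": joint torques, N m; "eef_pos": TCP position; "tcp_rot": TCP orientation; "contact_force": force on the tool from outside, world axes, zero at the start; "wrist_torque": the same for the moment, N m; "opening": opening from 0.0 (shut) to 1.0 (fully open); "finger_force": force on a finger pad.
Only numpy, scipy, OpenCV 4.12 (cv2) and the standard library are available. Lean on these libraries where they do the work, as an engineer would, in place of code of your own. Each camera call takes 0.05 s, during which the arm holds its last target. There are 200 camera calls.

## Working session

There is one attempt and no reset: what is moved stays moved. The work goes in short steps, Python scripts to look and compute and a shell command to move; the robot and the scene stay as the last step left them, time stands still between calls to the robot, and variables do not carry over. Pictures are saved under pics/ and viewed, at most 10 in all, crops included, and the job is handed in when it is done.

```bash
mkdir -p pics; ls
cat > h.py <<'E'
import numpy as np,cv2,pickle
from scipy.spatial.transform import Rotation as R
from plant import get_state,read_camera,ctrl
def shot(n,tag):
    c=read_camera(n); pickle.dump(c,open(f'pics/{tag}.pkl','wb')); cv2.imwrite(f'pics/{tag}.png',c['frame']); return c
def load(tag): return pickle.load(open(f'pics/{tag}.pkl','rb'))
def cloud(c):
    f=210/np.tan(np.radians(c['vfov'])/2); z=c['range_z']; v,u=np.mgrid[:z.shape[0],:z.shape[1]]
    P=np.dstack([(u-c['cx'])*z/f,(v-c['cy'])*z/f,z])
    W=P@R.from_quat(c['orientation']).as_matrix().T+np.array(c['origin']); W[z==0]=np.nan; return W
def crop(c,u0,v0,u1,v1,s,name): cv2.imwrite(f'pics/{name}.png',cv2.resize(c['frame'][v0:v1,u0:u1],None,fx=s,fy=s,interpolation=cv2.INTER_CUBIC))
E
python3 - <<'E'
from h import *
for n in ['scene','side']:
    c=shot(n,n+'0'); print(n,c['origin'],c['orientation'],c['vfov'],c['cx'],c['cy'])
a=[cv2.imread(f'pics/{n}0.png') for n in ['scene','side']]
print(get_state())
E
```

```text
pics
scene [1.14847164 0.10305717 0.65983499] [ 0.51437277  0.73871752 -0.35274821 -0.25551084] 56.603605500570694 274.41086050916385 210.44691794429707
side [ 0.31016209 -0.74005761  0.84315283] [ 0.91506304 -0.14427525  0.05545748 -0.37251679] 53.703756795316394 282.1357123726865 210.60985211168477
{'time': 0.1, 'qpos': array([-1.50034361e-01,  2.87134289e-01,  1.57802182e+00, -2.78221222e-05,
        1.27862155e+00, -1.49985635e-01]), 'dq': array([-0.00047624, -0.00209952, -0.00218105, -0.00065248,  0.00148963,
       -0.00069248]), 'joint_efforts': array([ 1.14915063e-03, -4.07295120e+01, -2.93698221e+01, -1.06323112e-04,
        3.42678482e-03, -4.41654265e-06]), 'eef_pos': array([6.74403867e-01, 8.97994616e-05, 2.30052115e-01]), 'tcp_rot': array([ 7.07120743e-01,  7.07091975e-01, -6.59107260e-04, -8.71387393e-04]), 'contact_force': array([ 1.16885418, -0.39104425, -0.49491518]), 'wrist_torque': array([ 0.04337954,  0.02405954, -0.02098367]), 'finger_force': 0.0, 'opening': 0.9991640377610976}
```

View pics/scene0.png

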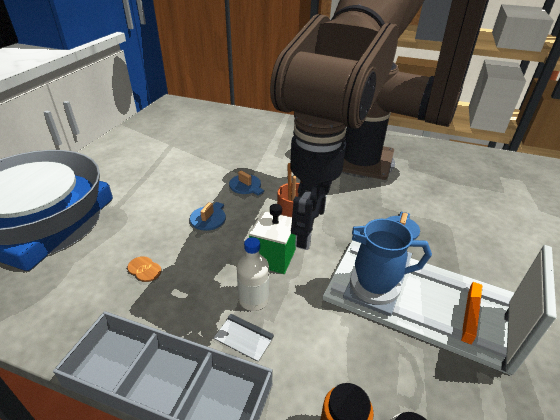

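View pics/side0.png

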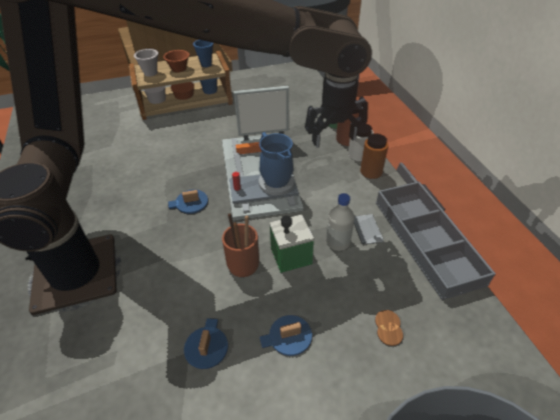

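The side view shows three lid look-alikes: (190,200), (206,345) and (291,333). In the scene view they are at (403,220), (246,183) and (207,215). The pitcher is at side (277,165), with the red knob at (237,181), and the crock, caddy and bottle stand between. Next I'll measure them.

Run:
```python
from h import *
s=load('side0');W=cloud(s);sc=load('scene0');V=cloud(sc)
hs=cv2.cvtColor(s['frame'],cv2.COLOR_BGR2HSV)
def blue(c): 
    h=cv2.cvtColor(c['frame'],cv2.COLOR_BGR2HSV); return (h[...,0]>98)&(h[...,0]<125)&(h[...,1]>90)
print('lids')
for c,P,n in[(s,W,'side'),(sc,V,'scene')]:
    m=(blue(c)).astype(np.uint8); k,l,st,ce=cv2.connectedComponentsWithStats(m)
    for i in range(1,k):
        if st[i,4]>150:
            p=P[l==i]; p=p[np.isfinite(p[:,0])]
            if len(p)<50: continue
            q=p[(p[:,2]<.02)]
            o=np.median(q,0) if len(q)>20 else None
            print(n,ce[i].round(),st[i,4],np.median(p,0).round(3),p.min(0).round(3),p.max(0).round(3), None if o is None else (o.round(3),np.hypot(*o[:2]).round(3)))
for n,(u,v) in dict(knob=(237,175),pitch=(277,165),crock=(240,245),caddytop=(292,232),cadknob=(287,222),capt=(343,200),stop=(247,149),panel=(262,90),deck=(245,195),rib=(390,328),scr=(368,228)).items():
    print(n,W[v,u].round(3))
crop(s,150,280,350,380,4,'lidcrop');
```

```text
lids
side [203.  51.] 301 [0.476 0.698 0.194] [0.448 0.68  0.138] [0.512 0.753 0.214] None
side [281. 146.] 280 [0.584 0.132 0.172] [0.523 0.058 0.112] [0.605 0.167 0.182] None
side [189. 204.] 411 [0.309 0.144 0.008] [0.253 0.108 0.001] [0.362 0.189 0.013] (array([0.309, 0.144, 0.008]), np.float64(0.341))
side [288. 338.] 1030 [ 0.448 -0.337  0.008] [ 0.39  -0.373  0.002] [ 0.5   -0.281  0.013] (array([ 0.448, -0.337,  0.008]), np.float64(0.56))
side [206. 347.] 1171 [ 0.281 -0.302  0.008] [ 0.231 -0.344  0.002] [ 0.319 -0.236  0.013] (array([ 0.281, -0.302,  0.008]), np.float64(0.413))
scene [96. 35.] 8159 [-0.32  -1.227  0.221] [-0.73  -1.484 -0.229] [-0.086 -1.197  0.36 ] (array([-0.561, -1.225, -0.092]), np.float64(1.347))
scene [ 52. 205.] 1028 [ 0.613 -0.668  0.058] [ 0.477 -0.751  0.055] [ 0.717 -0.554  0.12 ] None
scene [246. 186.] 413 [ 0.294 -0.283  0.007] [ 0.229 -0.341 -0.002] [ 0.324 -0.231  0.011] (array([ 0.294, -0.283,  0.007]), np.float64(0.408))
scene [ 49. 238.] 1966 [ 0.721 -0.611  0.03 ] [ 0.475 -0.691  0.   ] [ 0.772 -0.569  0.089] (array([ 0.676, -0.61 ,  0.013]), np.float64(0.91))
scene [208. 218.] 575 [ 0.467 -0.315  0.007] [ 0.391 -0.369 -0.001] [ 0.504 -0.276  0.011] (array([ 0.467, -0.315,  0.007]), np.float64(0.563))
scene [386. 252.] 3955 [0.586 0.128 0.138] [0.25  0.059 0.001] [0.614 0.21  0.181] (array([0.3  , 0.182, 0.008]), np.float64(0.351))
scene [252. 245.] 218 [ 0.667 -0.109  0.163] [ 0.486 -0.2   -0.004] [ 0.676 -0.096  0.166] None
knob [0.453 0.127 0.093]
pitch [0.554 0.079 0.14 ]
crock [ 0.4   -0.126  0.101]
caddytop [ 0.529 -0.121  0.096]
cadknob [ 0.515 -0.125  0.14 ]
capt [ 0.655 -0.119  0.163]
stop [0.525 0.313 0.03 ]
panel [0.597 0.367 0.197]
deck [0.465 0.103 0.035]
rib [ 0.67  -0.38   0.007]
scr [ 0.756 -0.095  0.004]
```

View pics/lidcrop.png

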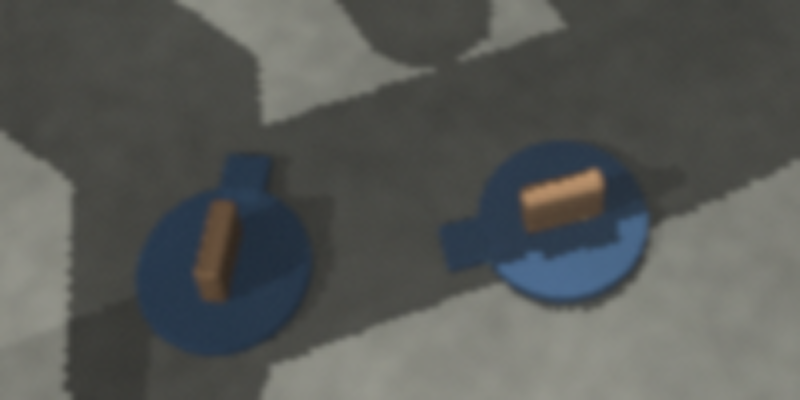

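The crop shows two lids. The candidate at side (291,333) has its grip at about (291,330) and its tongue to the left at (266,341). Candidates in the side view: (190,200) at 0.34 m, (206,345) at 0.41 m, and (291,333) at 0.56 m from the base. The last is the farthest, so it is the one to take. Now precise poses.

```bash
cat > fit.py <<'E'
from h import *
from scipy.optimize import least_squares
def hsv(c): return cv2.cvtColor(c['frame'],cv2.COLOR_BGR2HSV)
def lidfit(c,tag,c0=(.455,-.325),z0=0):
    P=cloud(c).reshape(-1,3); near=np.hypot(P[:,0]-c0[0],P[:,1]-c0[1])<.085
    h=hsv(c).reshape(-1,3)
    top=P[near&(abs(P[:,2]-z0-.041)<.006)]
    d=P[near&(h[:,0]>98)&(h[:,0]<125)&(h[:,1]>80)&(P[:,2]>z0+.003)&(P[:,2]<z0+.02)]
    # top = grip: centroid + axis
    rc,(w,hh),an=cv2.minAreaRect((top[:,:2]*1000).astype(np.float32))
    # tongue: farthest points from the disc
    def res(p):
        x=d[:,0]-p[0];y=d[:,1]-p[1];u=x*np.cos(p[2])+y*np.sin(p[2]);v=-x*np.sin(p[2])+y*np.cos(p[2])
        o=np.maximum(np.hypot(x,y)-.047,0); t=np.hypot(np.maximum(abs(v)-.013,0),np.maximum(u-.067,0))+np.maximum(-u,0)
        return np.minimum(o,t)
    rr=d[:,:2]-np.array(rc)/1000; far=rr[np.hypot(*rr.T)>.052]; a0=np.arctan2(*far.mean(0)[::-1])
    r=least_squares(res,[rc[0]/1000,rc[1]/1000,a0])
    print(tag,'grip',np.round(rc,1),round(w,1),round(hh,1),round(an,1),len(top),'fit',r.x.round(4),'deg',np.degrees([r.x[2],a0]).round(1),r.cost)
E
python3 - <<'E'
from fit import *
for n in['side','scene']:
    c=load(n+'0'); lidfit(c,n)
    P=cloud(c); h=hsv(c); f=np.isfinite(P[...,0])
    # knob red
    m=f&((h[...,0]<5)|(h[...,0]>172))&(h[...,1]>150)&(P[...,0]>.4)&(P[...,0]<.55)&(P[...,1]>.05)&(P[...,1]<.3)&(P[...,2]>.03)&(P[...,2]<.1)
    k=P[m]; print('knob',len(k)); 
    if len(k)>5:
        print(k.min(0).round(3),k.max(0).round(3)); t=k[k[:,2]>.087]; print('top',len(t),t.mean(0).round(4) if len(t) else '')
    # orange stop top
    m=f&(h[...,0]>5)&(h[...,0]<20)&(h[...,1]>150)&(P[...,1]>.2)&(P[...,1]<.4)&(abs(P[...,2]-.044)<.004)&(P[...,0]<.75)&(P[...,0]>.4)
    k=P[m]; print('stop',len(k)); 
    if len(k)>5: print(cv2.minAreaRect((k[:,:2]*1000).astype(np.float32)))
    # panel top
    m=f&(abs(P[...,2]-.192)<.006)&(P[...,1]>.3)&(P[...,1]<.5)&(P[...,0]>.4)&(P[...,0]<.75)
    k=P[m]; print('panel',len(k)); 
    if len(k)>5: print(cv2.minAreaRect((k[:,:2]*1000).astype(np.float32)))
    # deck
    m=f&(abs(P[...,2]-.036)<.004)&(P[...,1]>.0)&(P[...,1]<.3)&(P[...,0]>.4)&(P[...,0]<.75)&(h[...,1]<60)
    k=P[m]; print('deck',len(k)); 
    if len(k)>5: print(cv2.minAreaRect((k[:,:2]*1000).astype(np.float32)))
    # pitcher rim
    m=f&(abs(P[...,2]-.178)<.006)&(P[...,1]>.0)&(P[...,1]<.26)&(P[...,0]>.48)&(P[...,0]<.72)&(h[...,0]>95)&(h[...,0]<130)&(h[...,1]>60)
    k=P[m][:,:2]; print('rim',len(k))
    def res(p): return np.hypot(*(k-p[:2]).T)-.045
    r=least_squares(res,[.575,.12],loss='soft_l1',f_scale=.002); q=k-r.x; ro=np.hypot(*q.T); far=q[ro>.05]
    print(r.x.round(4),r.cost,'far',len(far),[ (a.round(3),np.degrees(np.arctan2(a[1],a[0])).round(1)) for a in far[np.argsort(-np.hypot(*far.T))][:8]])
    # obstacles
    for nm,x,y in[('crock',.41,-.11),('caddy',.53,-.12),('bottle',.66,-.11)]:
        m=f&(abs(P[...,0]-x)<.08)&(abs(P[...,1]-y)<.09)&(P[...,2]>.03); 
        k=P[m]; print(nm,len(k),k[:,2].max().round(3),k[k[:,2].argmax()].round(3))
crop(load('scene0'),320,190,460,310,5.5,'pit')
E
```

```text
side grip [ 456.8 -326.9] 14.8 43.7 86.2 133 fit [ 0.4555 -0.3264  3.0998] deg [177.6 177.8] 1.646575402625798e-20
knob 41
[0.442 0.123 0.047] [0.456 0.139 0.093]
top 20 [0.4492 0.1324 0.0905]
stop 68
((525.757080078125, 316.03350830078125), (19.5729923248291, 64.25779724121094), 80.90177154541016)
panel 249
((597.504638671875, 377.06170654296875), (22.549053192138672, 168.1332550048828), 81.16475677490234)
deck 759
((525.2159423828125, 126.8621826171875), (103.19791412353516, 189.67103576660156), 82.81977081298828)
rim 242
[0.5658 0.119 ] 0.001419972118960777 far 30 [(array([ 0.017, -0.061]), np.float64(-74.1)), (array([ 0.021, -0.06 ]), np.float64(-71.0)), (array([ 0.003, -0.062]), np.float64(-86.9)), (array([ 0.018, -0.059]), np.float64(-73.1)), (array([ 0.021, -0.057]), np.float64(-69.6)), (array([ 0.007, -0.061]), np.float64(-83.8)), (array([ 0.001, -0.061]), np.float64(-88.8)), (array([-0.001, -0.061]), np.float64(-91.3))]
crock 1916 0.574 [ 0.468 -0.021  0.574]
caddy 2964 0.542 [ 0.582 -0.037  0.542]
bottle 4484 0.542 [ 0.582 -0.037  0.542]
scene grip [ 457.4 -323.5] 14.0 44.1
[... 252 characters left out ...]
9186706543, 171.2297821044922), 82.83293151855469)
deck 460
((525.3331909179688, 128.0599822998047), (101.40287780761719, 190.90689086914062), 83.335205078125)
rim 562
[0.5662 0.1201] 0.0029353575637582545 far 64 [(array([ 0.002, -0.061]), np.float64(-88.2)), (array([ 0.02 , -0.058]), np.float64(-71.1)), (array([ 0.005, -0.06 ]), np.float64(-85.4)), (array([ 0.02 , -0.057]), np.float64(-71.1)), (array([ 0.021, -0.057]), np.float64(-69.9)), (array([ 0.004, -0.06 ]), np.float64(-86.0)), (array([ 0.021, -0.057]), np.float64(-70.1)), (array([ 0.005, -0.06 ]), np.float64(-85.2))]
crock 630 0.18 [ 0.396 -0.125  0.18 ]
caddy 1951 0.541 [ 0.589 -0.035  0.541]
bottle 4937 0.541 [ 0.589 -0.035  0.541]
```

View pics/pit.png

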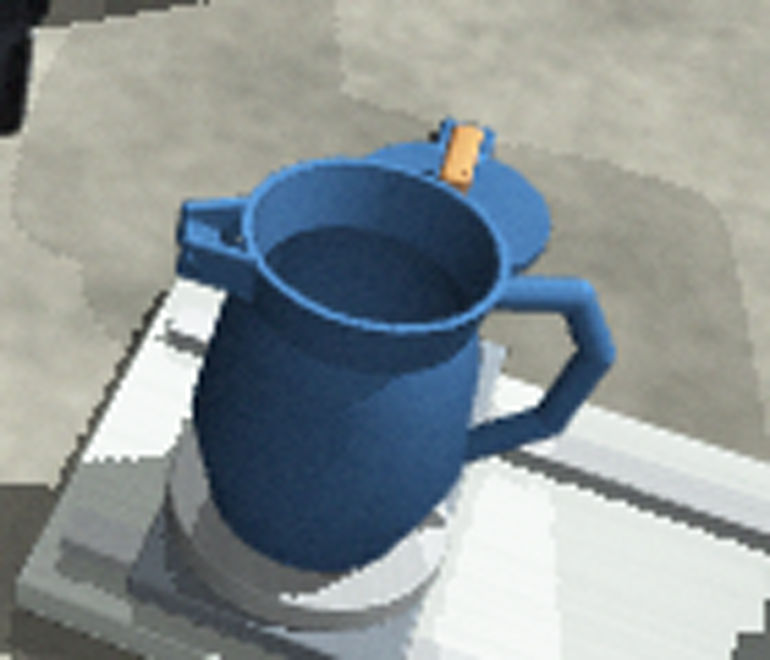

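The pitcher crop shows the spout at the upper left (scene about (354,231)) and the handle on the right (430,255). Measured positions:

| Item | Position (m) | Direction |
|---|---|---|
| Pitcher axis | (0.566, 0.120) | spout about −79° |
| Slide | – | +y at 82.8° |
| Knob | (0.451, 0.133) | – |
| Lid | (0.457, −0.325) | tongue at 178° |

About 133 mm of carriage travel remains. First I'll go above the knob, turning +97° so the fingers close along the slide.

```bash
python3 -m crank '[[[133,-224,0],97,0],[[133,-224,0],97,0],[[133,-224,0],97,0],[[133,-224,0],97,0],[[133,-224,0],97,0],[[133,-224,0],97,0],[[133,-224,0],97,0],[[133,-224,0],97,0],[[133,-224,0],97,0],[[133,-224,0],97,0]]' 20; python3 -m crank '[[[0,0,0],10,0],[[0,0,0],10,0],[[0,0,0],10,0]]'
python3 - <<'E'
from h import *
s=get_state();print(R.from_quat(s['tcp_rot']).as_matrix().round(3),s['eef_pos'])
c=shot('side','side1');P=cloud(c);h=cv2.cvtColor(c['frame'],cv2.COLOR_BGR2HSV)
E
```

```text
time: 1.1
eef_pos: [0.4505, 0.1331, 0.2309]
tcp_rot: [0.999, 0.032, -0.0, -0.0]
contact_force: [-0.2, 0.5, 0.4]
opening: 0.995
finger_force: 0.0
time: 1.4
eef_pos: [0.4508, 0.133, 0.231]
tcp_rot: [0.999, -0.051, -0.0, 0.0]
contact_force: [-0.4, -0.4, -0.4]
opening: 0.996
finger_force: 0.0
[[ 0.995 -0.101 -0.001]
 [-0.101 -0.995 -0.   ]
 [-0.001  0.    -1.   ]] [0.45075555 0.13301562 0.23098366]
```

```bash
python3 -m crank '[[[0,0,50],1,0],[[0,0,100],1,0],[[0,0,130],1,0],[[0,0,150],1,0],[[0,0,165],1,0],[[0,0,175],1,0],[[0,0,175],1,0]]' 20; python3 -m crank '[[[0,0,0],0,120],[[0,0,0],0,200],[[0,0,0],0,255],[[0,0,0],0,255],[[0,0,0],0,255],[[0,0,0],0,255],[[0,0,0],0,255]]' 20
```

```text
time: 2.15
eef_pos: [0.4499, 0.1329, 0.055]
tcp_rot: [0.998, -0.06, -0.002, 0.0]
contact_force: [-0.8, -0.4, -0.0]
opening: 1.0
finger_force: 0.0
time: 2.85
eef_pos: [0.4517, 0.1334, 0.0573]
tcp_rot: [0.998, -0.061, 0.001, -0.0]
contact_force: [-1.3, 1.5, 5.4]
opening: 0.252
finger_force: 21.5
```

Knob gripped: the 21.4 mm opening matches its diameter. Now I'll slide the carriage.

```bash
python3 -m crank '[[[0,-6,0],0,255],[[0,-16,0],0,255],[[0,-30,0],0,255],[[0,-44,0],0,255],[[0,-58,0],0,255],[[0,-72,0],0,255],[[0,-86,0],0,255],[[0,-100,0],0,255],[[0,-110,0],0,255],[[0,-116,0],0,255]]'; python3 -m crank '[[[0,-4,0],0,255],[[0,-8,0],0,255],[[0,-11,0],0,255],[[0,-13,0],0,255],[[0,-13,0],0,255]]'
```

```text
time: 3.85
eef_pos: [0.4666, 0.2486, 0.0574]
tcp_rot: [0.998, -0.06, 0.002, 0.0]
contact_force: [1.6, -3.3, 5.3]
opening: 0.248
finger_force: 21.6
time: 4.35
eef_pos: [0.4682, 0.2613, 0.0574]
tcp_rot: [0.998, -0.06, 0.002, -0.0]
contact_force: [2.6, -0.9, 5.1]
opening: 0.245
finger_force: 21.5
```

Not yet against the stop, so I'll creep on.

```bash
for i in 1 2; do python3 -m crank '[[[0,-1,0],0,255],[[0,-2,0],0,255],[[0,-3,0],0,255],[[0,-3,0],0,255]]'; done
```

```text
time: 4.75
eef_pos: [0.4686, 0.264, 0.0573]
tcp_rot: [0.998, -0.06, 0.002, -0.0]
contact_force: [2.4, -2.4, 5.0]
opening: 0.247
finger_force: 21.5
time: 5.15
eef_pos: [0.4687, 0.2653, 0.0573]
tcp_rot: [0.998, -0.06, 0.001, 0.002]
contact_force: [1.1, -9.2, 8.6]
opening: 0.249
finger_force: 21.9
```

```bash
python3 -m crank '[[[0,-1,0],0,255],[[0,-2,0],0,255],[[0,-2,0],0,255]]'; python3 -m crank '[[[0,4,0],0,255],[[0,4,0],0,100],[[0,4,0],0,0],[[0,4,0],0,0],[[0,4,0],0,0],[[0,4,0],0,0]]'; python3 -m crank '[[[0,0,-30],0,0],[[0,0,-80],0,0],[[0,0,-130],0,0],[[0,0,-180],0,0],[[0,0,-230],0,0],[[0,0,-230],0,0]]'
python3 - <<'E'
from h import *
shot('side','side2');shot('scene','scene2');print(get_state()['eef_pos'])
E
```

```text
time: 5.45
eef_pos: [0.4686, 0.2653, 0.0572]
tcp_rot: [0.998, -0.059, 0.0, 0.004]
contact_force: [0.2, -15.5, 9.1]
opening: 0.249
finger_force: 23.0
time: 6.05
eef_pos: [0.4666, 0.2652, 0.0559]
tcp_rot: [0.998, -0.06, -0.0, 0.0]
contact_force: [-0.1, -0.4, -0.4]
opening: 0.999
finger_force: 0.0
time: 6.65
eef_pos: [0.4705, 0.2665, 0.2962]
tcp_rot: [0.998, -0.06, 0.008, -0.003]
contact_force: [0.3, -0.6, 0.4]
opening: 1.002
finger_force: 0.0
[0.46762541 0.26540417 0.28818555]
```

View pics/scene2.png

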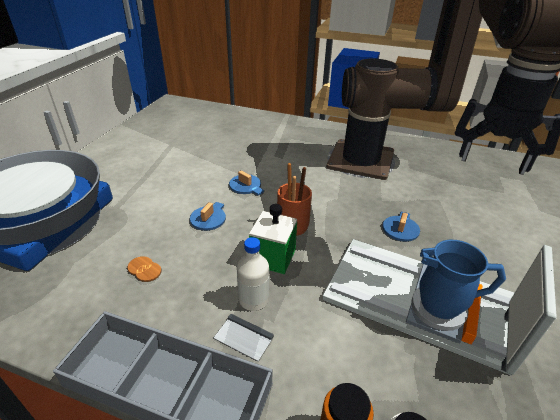

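The carriage now stands at the orange stop, with the pitcher at scene (455,275), spout tip about (425,252), and the rest undisturbed. Now I'll measure the pitcher's final pose and the obstacle tops.

```bash
cat > rim.py <<'E'
from fit import *
def rim(c,tag,c0=(.583,.253)):
    P=cloud(c); h=hsv(c)
    d=np.hypot(P[...,0]-c0[0],P[...,1]-c0[1])
    b=(d<.11)&(h[...,0]>95)&(h[...,0]<130)&(h[...,1]>60)
    k=P[b&(abs(P[...,2]-.179)<.005)][:,:2]
    r=least_squares(lambda p:np.hypot(*(k-p[:2]).T)-.0435,c0,loss='soft_l1',f_scale=.0015)
    zs=P[b&(d<.06)][:,2]; print(tag,'centre',r.x.round(4),len(k),'zmax',np.nanmax(zs).round(4))
    q=k-r.x; ro=np.hypot(*q.T); sp=q[(ro>.053)&(ro<.07)]
    a=np.degrees(np.arctan2(sp[:,1],sp[:,0])); a=a[(a>-140)&(a<-20)]
    w=P[b&(P[...,2]>.06)]; w=w[:,:2]-r.x; w=w[np.hypot(*w.T)>.06]; an=np.degrees(np.arctan2(w[:,1],w[:,0])); an=an[an>0]
    print('spout n',len(a),'range',a.min().round(1),a.max().round(1),'mean',a.mean().round(1),'rmax',ro.max().round(4),'handle',len(an), np.median(an).round(1) if len(an) else '', np.percentile(an,[5,95]).round(1) if len(an) else '')
    # spout mid line fit: tip cross direction
    rc,(ww,hh),ang=cv2.minAreaRect((sp*1000).astype(np.float32)); print('spoutrect',np.round(rc,1),round(ww,1),round(hh,1),round(ang,1),'dir',np.degrees(np.arctan2(rc[1],rc[0])).round(1))
E
python3 - <<'E'
from rim import *
for n in['side','scene']:
    rim(load(n+'2'),n); rim(load(n+'0'),n+' start',(.566,.12)); lidfit(load(n+'2'),n)
P=cloud(load('scene2'))
for nm,x,y in[('crock',.41,-.11),('caddy',.53,-.12),('bottle',.66,-.11)]:
    k=P[(abs(P[...,0]-x)<.08)&(abs(P[...,1]-y)<.09)&(P[...,2]>.03)]; print(nm,k[k[:,2].argmax()].round(3))
m=R.from_quat(get_state()['tcp_rot']).as_matrix();print(m.round(3))
E
```

```text
side centre [0.5818 0.2464] 148 zmax 0.1833
spout n 18 range -93.5 -67.8 mean -83.1 rmax 0.0623 handle 11 103.5 [100.5 105.1]
spoutrect [  9.4 -56.1] 24.2 9.5 7.9 dir -80.5
side start centre [0.5648 0.1202] 200 zmax 0.1817
spout n 21 range -91.1 -65.0 mean -79.3 rmax 0.0647 handle 19 103.8 [100.3 105.3]
spoutrect [ 11.6 -57.3] 25.4 12.0 12.3 dir -78.5
side grip [ 457.  -326.4] 14.1 44.6 89.7 132 fit [ 0.4554 -0.3265  3.1008] deg [177.7 178.2] 1.8650927341305088e-09
scene centre [0.5818 0.2479] 574 zmax 0.1817
spout n 53 range -93.6 -64.5 mean -78.4 rmax 0.0626 handle 851 157.0 [ 97.4 177.3]
spoutrect [ 11.  -55.8] 27.1 10.2 11.7 dir -78.9
scene start centre [0.5658 0.1214] 468 zmax 0.1814
spout n 44 range -92.1 -65.7 mean -78.9 rmax 0.0623 handle 270 99.0 [ 97.1 103. ]
spoutrect [ 10.7 -56. ] 25.1 9.5 11.4 dir -79.1
scene grip [ 457.8 -324. ] 12.7 47.2 84.9 63 fit [ 0.4578 -0.3244  3.0628] deg [175.5 176.7] 6.245818724678247e-07
crock [ 0.395 -0.123  0.18 ]
caddy [ 0.527 -0.108  0.142]
bottle [ 0.668 -0.109  0.166]
[[ 0.993 -0.121  0.004]
 [-0.121 -0.993  0.001]
 [ 0.003 -0.002 -1.   ]]
```

Run:
```python
from rim import *
c=shot('wrist','wrist2'); print(c['origin'],R.from_quat(c['orientation']).as_matrix()[:,2].round(2)); rim(c,'wrist')
```

```text
[0.54109312 0.25686088 0.43153257] [-0.29  0.04 -0.96]
wrist centre [0.5791 0.249 ] 3312 zmax 0.1827
spout n 334 range -92.3 -63.8 mean -77.4 rmax 0.0631 handle 530 102.2 [ 97.3 105.1]
spoutrect [ 11.9 -55.8] 26.3 11.2 12.3 dir -78.0
```

View pics/wrist2.png

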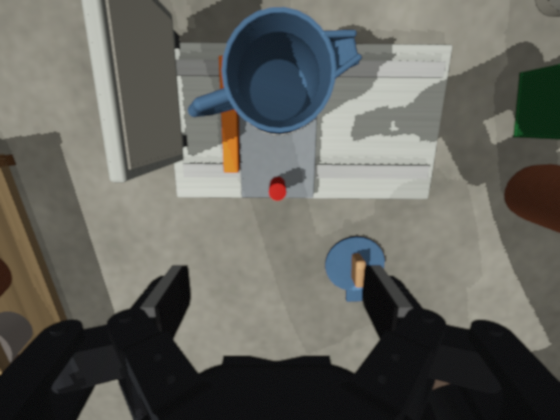

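The wrist view shows the whole rim from above, centred at (278,70), with the spout at (346,52), the handle at (208,103) and the knob at (278,190). I'll refine the fit and cross-check it against the knob.

Run:
```python
from rim import *
c=load('wrist2');P=cloud(c);h=hsv(c)
m=((h[...,0]<5)|(h[...,0]>172))&(h[...,1]>150)&(np.hypot(P[...,0]-.468,P[...,1]-.265)<.03)&(P[...,2]>.086)
k=P[m];print('knob',len(k),((k.min(0)+k.max(0))/2).round(4),k.mean(0).round(4),np.ptp(k,axis=0).round(4))
b=(h[...,0]>95)&(h[...,0]<130)&(h[...,1]>60)&(np.hypot(P[...,0]-.58,P[...,1]-.249)<.055)&(P[...,2]>.176)
k=P[b][:,:2]; a=np.degrees(np.arctan2(k[:,1]-.249,k[:,0]-.58)); g=(abs(a+78)>35)&(abs(a-102)>20); k=k[g]
r=least_squares(lambda p:np.hypot(*(k-p[:2]).T)-p[2],[.58,.249,.044],loss='soft_l1',f_scale=.001);print('free',r.x.round(4),len(k))
(x,y),rr=cv2.minEnclosingCircle((k*1000).astype(np.float32));print('enc',x,y,rr)
```

```text
knob 233 [0.4665 0.2655 0.0896] [0.4669 0.2652 0.0912] [0.02   0.0191 0.0068]
free [0.5795 0.2505 0.0418] 1674
enc 579.7400512695312 250.63494873046875 44.451438903808594
```

```bash
python3 -m crank '[[[30,150,0],-3,0],[[55,590,0],-5,0],[[55,590,0],-5,0],[[55,590,0],-5,0],[[55,590,0],-5,0],[[55,590,0],-5,0],[[55,590,0],-5,0],[[55,590,0],-5,0],[[55,590,0],-5,0],[[55,590,0],-5,0]]'; python3 -m crank '[[[0,0,0],0,0],[[0,0,0],0,0],[[0,0,0],0,0]]'
python3 - <<'E'
from h import *
print(R.from_quat(get_state()['tcp_rot']).as_matrix().round(3))
E
```

```text
time: 7.8
eef_pos: [0.4524, -0.2358, 0.2833]
tcp_rot: [1.0, -0.017, -0.002, -0.002]
contact_force: [1.5, -0.4, 0.8]
opening: 0.997
finger_force: 0.0
time: 8.1
eef_pos: [0.4533, -0.2333, 0.2844]
tcp_rot: [1.0, -0.017, -0.001, -0.001]
contact_force: [-0.2, 0.7, -0.3]
opening: 0.997
finger_force: 0.0
[[ 0.999 -0.033 -0.003]
 [-0.033 -0.999  0.003]
 [-0.003 -0.003 -1.   ]]
```

The pitcher axis is at (0.580, 0.2507), since the rim fit and the knob agree. Next I'll go above the lid and check it with the wrist camera.

```bash
python3 -m crank '[[[3,40,0],0,0],[[7,80,0],0,0],[[7,92,30],0,0],[[7,92,70],0,0],[[7,92,110],0,0],[[7,92,120],0,0],[[7,92,120],0,0]]'
python3 - <<'E'
from fit import *
c=shot('wrist','wrist3');lidfit(c,'wrist');print(R.from_quat(get_state()['tcp_rot']).as_matrix().round(3),get_state()['eef_pos'])
E
```

```text
time: 8.8
eef_pos: [0.4572, -0.3243, 0.1643]
tcp_rot: [1.0, -0.016, -0.002, -0.002]
contact_force: [-0.1, -0.4, 1.1]
opening: 1.001
finger_force: 0.0
wrist grip [ 456.3 -326. ] 13.3 43.0 88.0 643 fit [ 0.4563 -0.326   3.0838] deg [176.7 176.7] 0.0
[[ 0.999 -0.032 -0.   ]
 [-0.032 -0.999  0.   ]
 [-0.    -0.    -1.   ]] [ 0.45827304 -0.32570885  0.1667404 ]
```

```bash
python3 -m crank '[[[-1,0,50],0,0],[[-1,0,90],0,0],[[-1,0,115],0,0],[[-1,0,130],0,0],[[-1,0,140],0,0],[[-1,0,147],0,0],[[-1,0,151],0,0],[[-1,0,151],0,0]]' 50;  python3 -m crank '[[[0,0,0],0,120],[[0,0,0],0,200],[[0,0,0],0,255],[[0,0,0],0,255],[[0,0,0],0,255],[[0,0,0],0,255],[[0,0,0],0,255],[[0,0,0],0,255]]' 50
```

```text
time: 9.65
eef_pos: [0.4572, -0.327, 0.016]
tcp_rot: [1.0, -0.017, 0.0, 0.0]
contact_force: [0.4, -0.3, -0.3]
opening: 1.002
finger_force: 0.0
time: 10.45
eef_pos: [0.457, -0.3269, 0.0156]
tcp_rot: [1.0, -0.017, 0.0, 0.0]
contact_force: [-0.2, 0.3, 1.7]
opening: 0.156
finger_force: 49.7
```

Gripped: the 13.3 mm opening matches the bar. Now lift 260 mm and check the lid in hand.

```bash
python3 -m crank '[[[0,0,-10],0,255],[[0,0,-30],0,255],[[0,0,-60],0,255],[[0,0,-100],0,255],[[0,0,-140],0,255],[[0,0,-180],0,255],[[0,0,-220],0,255],[[0,0,-245],0,255],[[0,0,-260],0,255],[[0,0,-260],0,255]]'; python3 -m crank '[[[0,0,0],0,255],[[0,0,0],0,255]]';python3 - <<'E'
from fit import *
c=shot('wrist','wrist4');s=get_state();print(s['eef_pos'],R.from_quat(s['tcp_rot']).as_matrix().round(3),s['contact_force'])
P=cloud(c);h=hsv(c)
b=(h[...,0]>98)&(h[...,0]<125)&(h[...,1]>80)&(np.hypot(P[...,0]-.457,P[...,1]+.327)<.09)&(P[...,2]>.2)
k=P[b];print(len(k),k.min(0).round(3),k.max(0).round(3))
A=np.c_[k[:,:2]-s['eef_pos'][:2],np.ones(len(k))];print('plane',np.linalg.lstsq(A,k[:,2],rcond=None)[0].round(4))
lidfit(c,'held',(.457,-.327),s['eef_pos'][2]-.0155)
shot('side','side4')
E
```

```text
time: 11.45
eef_pos: [0.4572, -0.327, 0.2775]
tcp_rot: [1.0, -0.017, 0.001, 0.001]
contact_force: [-0.3, 0.4, -2.2]
opening: 0.155
finger_force: 49.1
time: 11.65
eef_pos: [0.4558, -0.3257, 0.2724]
tcp_rot: [1.0, -0.017, -0.002, -0.002]
contact_force: [-0.4, 0.8, -3.0]
opening: 0.154
finger_force: 49.1
[ 0.45590265 -0.32582888  0.27255031] [[ 0.999 -0.034 -0.003]
 [-0.034 -0.999  0.003]
 [-0.003 -0.003 -1.   ]] [-0.82783207  0.09835485 -2.26293685]
12879 [ 0.39  -0.371  0.263] [ 0.501 -0.279  0.348]
plane [-0.0115  0.0048  0.2676]
held grip [ 455.9 -325.9] 38.7 38.6 40.7 3297 fit [ 0.4548 -0.3257  3.094 ] deg [177.3 177.1] 2.8501400699262562e-18
```

View pics/wrist4.png

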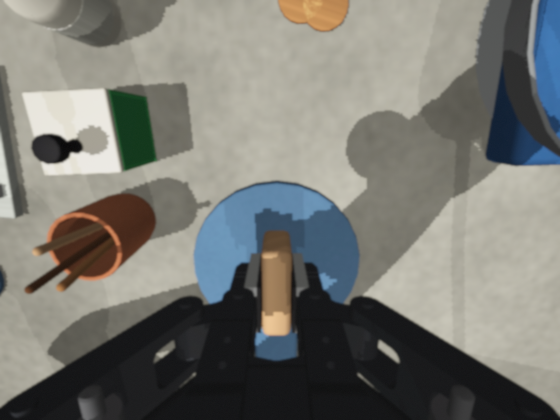

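The wrist view shows the lid level and centred between the fingers: bar at (277,285), tongue under the gripper. Now I'll carry it over at this height, turning −104°.

```bash
python3 -m crank '[[[3,-15,0],-4,255],[[8,-45,0],-11,255],[[15,-85,0],-19,255],[[22,-125,0],-27,255],[[30,-165,0],-35,255],[[37,-205,0],-43,255],[[44,-245,0],-51,255],[[51,-285,0],-59,255],[[58,-325,0],-67,255],[[65,-365,0],-75,255]]'
python3 - <<'E'
from h import *
s=get_state();m=R.from_quat(s['tcp_rot']).as_matrix();print(s['eef_pos'],m.round(3),'to go',((np.array([.580,.2507,s['eef_pos'][2]])-s['eef_pos'])@m*1000).round(1),'toolx deg',np.degrees(np.arctan2(m[1,0],m[0,0])))
E
```

```text
time: 12.75
eef_pos: [0.5337, 0.0377, 0.2742]
tcp_rot: [0.802, 0.598, -0.001, -0.001]
contact_force: [0.6, 0.6, -1.7]
opening: 0.156
finger_force: 49.1
[0.53374505 0.0376943  0.27418541] [[ 0.286  0.958 -0.002]
 [ 0.958 -0.286  0.   ]
 [-0.    -0.002 -1.   ]] to go [217.3 -16.6  -0. ] toolx deg 73.38629773591983
```

```bash
python3 -m crank '[[[40,-3,0],-6,255],[[80,-6,0],-12,255],[[120,-9,0],-18,255],[[155,-12,0],-24,255],[[185,-14,0],-29,255],[[205,-16,0],-29,255],[[214,-17,0],-29,255],[[217,-17,0],-29,255],[[217,-17,0],-29,255],[[217,-17,0],-29,255]]';python3 - <<'E'
from rim import *
s=get_state();m=R.from_quat(s['tcp_rot']).as_matrix();print(s['eef_pos'],'toolx deg',np.degrees(np.arctan2(m[1,0],m[0,0])))
for n in['side','scene','wrist']:
    c=shot(n,n+'5'); lidfit(c,n,s['eef_pos'][:2],s['eef_pos'][2]-.0145)
crop(load('scene5'),360,150,560,350,3,'hov')
E
```

```text
time: 13.75
eef_pos: [0.581, 0.2475, 0.2751]
tcp_rot: [0.629, 0.777, -0.0, -0.0]
contact_force: [-0.1, 0.8, -2.5]
opening: 0.149
finger_force: 49.0
[0.58100525 0.24749208 0.27511928] toolx deg 101.99535579623115
side grip [580.9 243.2] 32.2 37.2 57.0 89 fit [ 0.5809  0.2432 -1.3758] deg [-78.8 -78.8] 0.0
scene grip [586.6 244.4] 37.5 28.2 58.4 216 fit [ 0.583   0.2459 -1.3553] deg [-77.7 -79.7] 2.0077271955747033e-06
wrist grip [580.9 247.7] 39.3 38.9 59.0 3267 fit [ 0.5813  0.2478 -1.3577] deg [-77.8 -77.8] 0.0
```

View pics/hov.png

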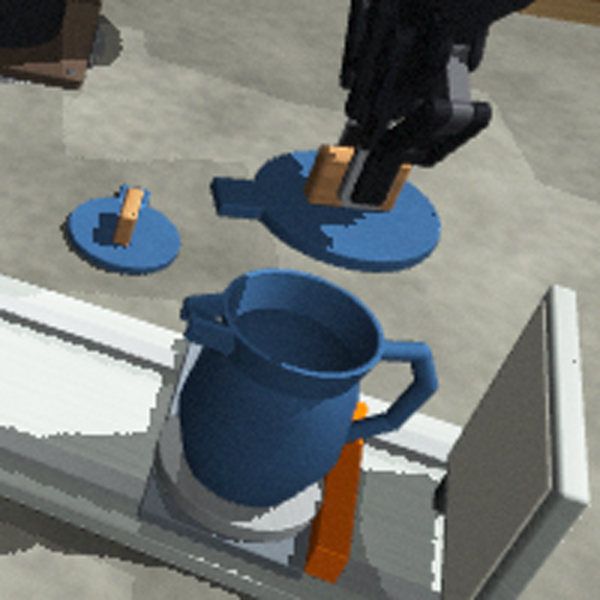

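The crop shows the lid level above the pitcher, with its tongue at (230,195) on the spout's side (205,310). Relative to the rim it needs about +3 mm along tool x. I'll descend 55 mm and check.

```bash
python3 -m crank '[[[1,0,8],0,255],[[2,0,18],0,255],[[3,0,30],0,255],[[3,0,40],0,255],[[3,0,48],0,255],[[3,0,53],0,255],[[3,0,55],0,255],[[3,0,55],0,255],[[3,0,55],0,255],[[3,0,55],0,255]]';cat > chk.py <<'E'
from rim import *
import sys
t=sys.argv[1];s=get_state();print(s['eef_pos'],s['contact_force'])
for n in['side','scene','wrist']:
    c=shot(n,n+t); P=cloud(c);h=hsv(c); b=(h[...,0]>95)&(h[...,0]<130)&(h[...,1]>60)&(np.hypot(P[...,0]-.58,P[...,1]-.25)<.075)
    z0=s['eef_pos'][2]-.0145; lidfit(c,n,s['eef_pos'][:2],z0)
    k=P[b&(abs(P[...,2]-z0-.009)<.007)]; print(n,len(k),'lid top z',np.median(k[:,2]).round(4),'plane',np.linalg.lstsq(np.c_[k[:,:2]-[.58,.25],np.ones(len(k))],k[:,2],rcond=None)[0].round(3))
crop(load('scene'+t),380,190,530,310,5,'gap'+t)
E
python3 chk.py 6
```

```text
time: 14.9
eef_pos: [0.5808, 0.2515, 0.2211]
tcp_rot: [0.629, 0.777, 0.001, 0.0]
contact_force: [-1.0, -0.6, -1.1]
opening: 0.156
finger_force: 49.1
[0.58078218 0.25150964 0.22111009] [-0.96186522 -0.60956117 -1.11292105]
side grip [580.4 247.8] 32.9 39.2 55.2 78 fit [ 0.5814  0.2466 -1.3819] deg [-79.2 -79.2] 0.0
side 402 lid top z 0.2136 plane [0.002 0.011 0.214]
scene grip [588.1 248.1] 41.2 26.5 70.5 187 fit [ 0.5833  0.2496 -1.365 ] deg [-78.2 -81.9] 7.031331598031691e-10
scene 1411 lid top z 0.2138 plane [-0.018  0.006  0.214]
wrist grip [580.3 251.8] 39.3 38.2 59.0 3238 fit [ 0.5818  0.2521 -1.3783] deg [-79.  -77.6] 0.0
wrist 12817 lid top z 0.2146 plane [ 0.001 -0.002  0.215]
```

```bash
python3 -m crank '[[[-1,-1,3],0,255],[[-1,-1,7],0,255],[[-1,-1,10],0,255],[[-1,-1,12],0,255],[[-1,-1,14],0,255],[[-1,-1,14],0,255],[[-1,-1,14],0,255],[[-1,-1,14],0,255],[[-1,-1,14],0,255]]'; python3 chk.py 7
```

```text
time: 15.95
eef_pos: [0.5798, 0.2503, 0.2066]
tcp_rot: [0.629, 0.777, 0.0, 0.0]
contact_force: [-0.2, -0.6, -1.8]
opening: 0.152
finger_force: 49.1
[0.57976481 0.25027689 0.20659107] [-0.19894945 -0.56610224 -1.77896185]
side grip [579.1 246.6] 35.3 38.4 55.6 82 fit [ 0.5795  0.2467 -1.3593] deg [-77.9 -77.9] 0.0
side 394 lid top z 0.199 plane [0.014 0.005 0.199]
scene grip [589.4 241.1] 38.5 23.0 35.4 174 fit [ 0.5817  0.2489 -1.3548] deg [ -77.6 -116. ] 2.434428705869937e-06
scene 1380 lid top z 0.1992 plane [-0.011  0.004  0.199]
wrist grip [580.8 251.2] 38.1 38.9 54.1 3262 fit [ 0.5809  0.2505 -1.383 ] deg [-79.2 -79.3] 0.0
wrist 12818 lid top z 0.2002 plane [ 0.    -0.002  0.2  ]
```

View pics/gap7.png

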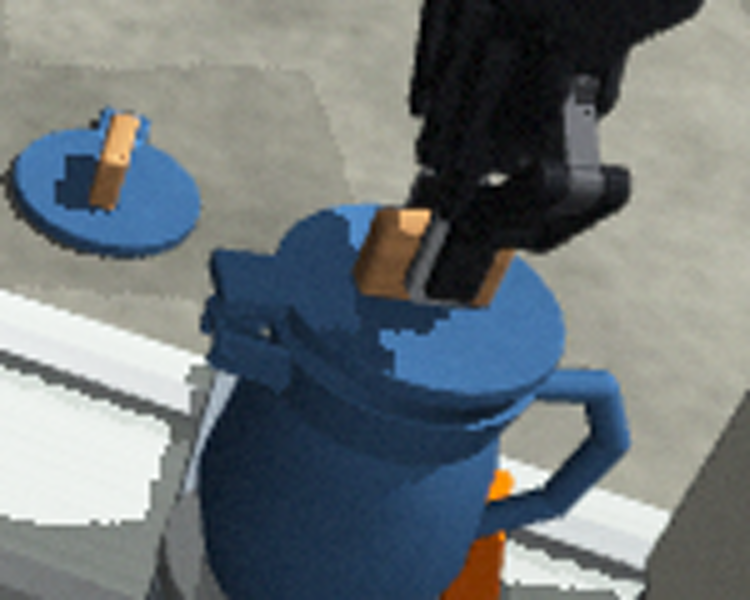

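The crop shows the lid level over the mouth with a visible gap. Its tongue at (245,275) lies over the spout at (245,345), and the underside is at about 190.5 mm. The lid is centred within 1–2 mm, so I'm handing in.

```bash
python3 -c "
from plant import ctrl
print(ctrl.sign_off())"
```

```text
the job is handed in; nothing more can be done
None
```

The carriage stands against the orange stop, and the arm is holding the lid level about 10.5 mm above the rim, centred within 1–2 mm, tongue over the spout; job handed in, verdict not shown.

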